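# Bring the tape round on the packing carousel and lock it

### The job

Bring the roll of parcel tape round to the lock of the bench carousel and lock the carousel there: pull the black lock knob out to its detent, turn the carousel by its dividers until the compartment with the tape is at the lock, then push the knob fully home. Do not handle or upset the things standing in the compartments, and leave the mug, the stapler and the spray bottle where they stand.

Things in the scene. Friction and masses are not known exactly. Their poses are not given: they have to be found in the camera images.
- knob (a joint): The lock's push-pull knob, sliding level out of the grey lock housing: 0 = fully home (its pin stands in a notch under the carousel and locks it), 0.014 m = pulled fully out to its detent (pin clear, carousel free). A sprung over-centre detent holds it at either end: the pull or the push takes about 8 N until half-way, then it snaps over by itself.
- knob_head (a point): Centre of the black mushroom head of the lock knob, 50 mm above the bench: 40 mm diameter, 21 mm thick along its axis (11 mm inward and 10 mm outward of this point). Its x axis points level and straight outward, away from the carousel, the way the knob is pulled; z is up. The bench in front of it is free for 100 mm.
- shank (a point): Middle of the free steel shank behind the knob's head, 12 mm diameter: with the knob home this point is 26 mm inward of the head's centre and 30 mm of shank is free from the head's flat back (22 mm across, flaring to 40 mm within 7 mm) to the housing, so that fingers can go down astride it. It moves with the knob. The housing is 30 mm long, 42 mm wide, 72 mm high.
- carousel (a joint): Turn of the carousel in rad, positive anticlockwise from above, about 0 at the start (locked, up to 0.01 of play). One notch per compartment: at 0, +/-pi/2, +/-pi and so on. It may be turned either way (stops at 6.4), stiffly (about 0.25 N m of friction), and stays where it is left.
- hub (a point): Centre of the carousel's top face, on its vertical axis, 68 mm above the bench; turns with it. A flat grey disc, 300 mm in diameter, 12 mm thick, on a foot bolted to the bench. Four dividers at +/-45 and +/-135 degrees from this point's x axis part it into four open compartments centred on its +x, +y, -x and -y. At the start its x axis points to the lock knob.
- divider (a point): Middle of the bead at the outer edge of one of the four like dividers, the one at +45 degrees (anticlockwise from above) from the hub's x axis; turns with the carousel. The dividers are upright metal sheets 4 mm thick, 60 mm high (top 128 mm above the bench), from the middle out to this 8 mm round bead, 140 mm from the axis and 98 mm above the bench.
- lock_place (a point): Fixed point at the lock, level with the carousel's top face, 88 mm from its axis towards the knob: the middle of the compartment that is at the lock when locked. The knob goes home only if a notch faces the pin within about 0.05 rad (the flared notch then centres the carousel); else the pin is stopped about 11 mm short of home.
- tape_center (a point): Centre of the roll of parcel tape, lying flat in one of the three compartments that are not at the lock: a kraft-brown ring, 84 mm across, 48 mm high, with a hole of 41 mm through it and a cardboard core. Stands loose on the carousel.
- drum_center (a point): Centre of a closed round kraft-brown drum with a flat lid and no hole, 80 mm across the lid, 52 mm high, loose in another compartment.
- staples_center (a point): Centre of a small cardboard box of staples, 66 x 52 x 42 mm high, loose in another compartment.
- pads_center (a point): Centre of a stack of blank white label pads, 64 x 50 x 36 mm high, loose in the compartment that is at the lock at the start.
- mug_center (a point): Centre of a white mug, 76 mm across and 75 mm high (handle 37 mm further out along its y axis, turned away from the knob), standing on the bench on one side of the knob, 110 to 135 mm from the knob's axis.
- stapler_center (a point): Centre of a grey and black hand stapler, 102 x 34 x 52 mm high, its length along its x axis, on the bench on the other side of the knob, 110 to 150 mm from the knob's axis.
- sprayer_center (a point): Half-way up a white spray bottle with a grey trigger head, 68 mm across, 188 mm high (head reaches 50 mm from its axis along its -x), standing on the bench 215 to 285 mm from the carousel's axis.
There are look-alikes about, which are no part of the job. Leave any green look-alike of the part that bears mug_center alone.

How it is judged:
On the way, in this order (a step that is already met when the one before it is completed fails the run):
1. the knob is pulled out to its detent (value of joint knob above 0.012 m), for 0.2 s.
2. the tape's compartment is brought round to the lock (horizontal distance between tape_center and lock_place below 0.035 m), for 0.2 s.
At the end, for the whole second after the job is handed in: The knob is home (within 2 mm), the tape roll is at the lock (its centre within 35 mm of the middle of that compartment), the carousel is still, its four contents stand upright on it, and the mug, stapler and spray bottle stand upright within 25 mm of where they were (value of joint knob below 0.002 m and horizontal distance between tape_center and lock_place below 0.035 m and velocity of joint carousel between -0.05 and 0.05 rad/s and horizontal distance between each of tape_center, drum_center, staples_center, pads_center and hub below 0.125 m and angle between each of tape_center, drum_center, staples_center, pads_center, mug_center, stapler_center, sprayer_center's own z axis and vertical below 0.2 rad and distance of each of mug_center, stapler_center, sprayer_center from where it was at the start of the episode below 0.025 m); the robot touches nothing.
It fails at once if the robot pushes or handles a thing in the compartments (over 4 N) (contact force between any of tape, drum, staples, pads and the arm above 4 N or contact force between any of tape, drum, staples, pads and the fingers above 4 N).
It fails at once if a thing in the compartments is tipped or leaves the carousel (angle between any of tape_center, drum_center, staples_center, pads_center's own z axis and vertical above 0.5 rad or horizontal distance between any of tape_center, drum_center, staples_center, pads_center and hub above 0.14 m).
It fails at once if the mug, the stapler or the spray bottle is shifted more than 25 mm or tipped (distance of any of mug_center, stapler_center, sprayer_center from where it was at the start of the episode above 0.025 m or angle between any of mug_center, stapler_center, sprayer_center's own z axis and vertical above 0.4 rad).
It also fails if it takes over 72 s, if anything falls off the work surface, if the arm or the gripper's body presses on something with over 40 N, if the wrist force passes 120 N, or if a joint passes its speed limit or range.

### The arm

A 6-joint arm with a two-finger parallel gripper is mounted at the origin on the work surface. World frame = base frame: x ahead of the robot, y to its left, z up, the work surface at z = 0. Lengths are in m, angles in rad, forces in N, time in s.
With the tool pointing down it reaches from about 0.375 to 0.9 m from the base axis. Payload 3.1 kg.
Tool frame: the origin (TCP) lies at the very end of the fingers, on their centre line; the grasp point (between the pads) lies 19 mm behind it; z points along the fingers, y is the line along which they close (so a half turn about z gives the same grasp; the last joint's range is limited). The gripper opens to 87 mm and grips with 3 to 60 N. Pads are 19 mm wide; open, the fingers measure 117 mm over their backs; the gripper's body (75 mm by 190 mm) begins 51 mm behind the grasp point.
Start: joints at [0.951, 0.527, 1.433, -0, 1.181, -0.178], TCP at [0.267, 0.565, 0.223] pointing down, gripper open.
Joint ranges: [-3.08, 3.08], [-0.75, 2.2], [0.22, 2.44], [-1.43, 4.57], [0, 2.65], [-2.85, 2.85]. Speed limits (rad/s): [2.79, 2.79, 3.14, 3.14, 3.14, 3.14].

### API

Orientations are given as [roll, pitch, yaw] about the fixed x, y, z axes, in that order (R = Rz(yaw) Ry(pitch) Rx(roll)).
In Python, from cell import ctrl gives the robot as it stands.
- The arm moves only by the tool move_arm, never from a script. Its argument "moves" is a list of rows, each a list of 3 entries, a list of its own where there are three numbers: the opening, from 0 (shut) to 1 (fully open), then the shift along the tool's x, y, z each as a share of 0.5 m, from -1 to 1, then the turn, a rotation vector about the tool's x, y, z each as a share of 60 degrees, from -1 to 1. A call has 1 to 5 rows; each row shifts and turns the commanded pose from where the row before left it, along the tool's axes as they then stand; what a row does not reach is not made up. A row lasts 1/10 s, in which the tool goes at most 50 mm and 8.59 degrees, less where a joint would pass 70% of its speed; a pose out of reach is approached as far as the arm can. A call with a number of a shift or a turn outside -1 to 1 is refused whole. A call with a gripper value outside its range is refused whole. The fingers move at their own pace and stop on an object; "newtons" is the grip in N (left out, the last holds). Time passes only in rows, so rows that do not move let the fingers close. It gives the time, the measured TCP pose, the force, the opening and the grip force at its end, in the units of the state.
- ctrl.observe(): the state, without advancing time (a new reading comes with each control period).
- ctrl.snapshot(name): name is "scene" or "top" or "wrist"; returns a dict with "image" (420x560x3 uint8, red, green, blue), "fx", "fy", "cx", "cy" (pixels), "pose" (4x4, takes a point from camera to world coordinates). Camera axes: x right, y up, looking along -z (the intrinsics and any distortion apply to the point x, -y, -z); pixel columns grow to the right and rows downward; lengths in m; the calibration is good to about 2 mm. A picture is of the moment at which its call begins. There is no depth.
- ctrl.sign_off(): hands the job in; it is judged then, once.
The state is a dict: "time": time; "joint_positions": joint angles; "qd": joint speeds; "joint_efforts": joint torques, N m; "ee_pos": TCP position; "tcp_rot": TCP orientation; "ft_force": force on the tool from outside, world axes, zero at the start; "moment": the same for the moment, N m; "width": opening from 0.0 (shut) to 1.0 (fully open); "grasp_force": force on a finger pad.
Only numpy, scipy, OpenCV 4.12 (cv2) and the standard library are available. Lean on these libraries where they do the work, as an engineer would, in place of code of your own. Each camera call takes 0.05 s, during which the arm holds its last target. There are 200 camera calls.

## Working session

There is one attempt and no reset: what is moved stays moved. The work goes in short steps, Python scripts to look and compute and a tool call to move; the robot and the scene stay as the last step left them, time stands still between calls to the robot, and variables do not carry over. Pictures are saved under pics/ and viewed, at most 10 in all, crops included, and the job is handed in when it is done.

Besides the shell and the picture viewer there is one more tool, called by a JSON object that holds its "api" and its "payload". move_arm: Moves the arm, as the interface text tells. Shift numbers are shares of 0.5 m and turn numbers shares of 60 degrees, none past 1 either way. Its arguments: {"type":"object","properties":{"moves":{"type":"array","items":{"type":"array"}},"newtons":{"type":"number"}},"required":["moves"]}

```bash
ls; mkdir -p pics; cat > h.py <<'E'
import numpy as np, cv2
from scipy.spatial.transform import Rotation as R
from cell import ctrl
def snap(n,f):
    s=ctrl.snapshot(n); cv2.imwrite('pics/'+f,s['image'][:,:,::-1]); np.savez('pics/'+f+'.npz',**{k:v for k,v in s.items()}); return s
def px(f,u,v,z):
    s=np.load('pics/'+f+'.npz'); d=np.array([(u-s['cx'])/s['fx'],-(v-s['cy'])/s['fy'],-1.]); P=s['pose']; d=P[:3,:3]@d; o=P[:3,3]
    return o+d*(z-o[2])/d[2]
def proj(f,p):
    s=np.load('pics/'+f+'.npz'); q=s['pose'][:3,:3].T@(np.array(p)-s['pose'][:3,3]); return s['cx']+s['fx']*q[0]/-q[2], s['cy']-s['fy']*q[1]/-q[2]
E
python3 - <<'E'
from h import *
a=snap('top','top0.png');b=snap('scene','sc0.png')
print([k for k in a]); print(a['pose'],a['fx'],a['cx'],a['cy'])
print(ctrl.observe())
E
```

```text
pics
['image', 'fx', 'fy', 'cx', 'cy', 'pose']
[[-0.02299376  0.99428189 -0.1042824   0.47229356]
 [-0.99958166 -0.02103432  0.01985086  0.04780584]
 [ 0.01754384  0.10469522  0.9943496   1.16467103]
 [ 0.          0.          0.          1.        ]] 459.79710232462577 282.2652545873057 211.1173962432185
{'time': 0.1, 'joint_positions': array([ 9.50489034e-01,  5.28361307e-01,  1.43377094e+00, -1.10536178e-05,
        1.18140571e+00, -1.78453282e-01]), 'qd': array([ 0.00019735, -0.002325  , -0.00406994, -0.00046666,  0.00060911,
       -0.00172892]), 'joint_efforts': array([ 2.02205024e-04, -4.40984488e+01, -1.77151537e+01,  6.34774799e-02,
        5.34317060e-02, -4.43095553e-05]), 'ee_pos': array([0.26682048, 0.56445381, 0.22167783]), 'tcp_rot': array([-3.13967643e+00, -3.35250391e-04,  2.69974253e+00]), 'ft_force': array([-0.44024688, -0.31963701,  0.49142531]), 'moment': array([ 0.00844001,  0.00654727, -0.03220414]), 'grasp_force': 0.0, 'width': 1.0027947679745626}
```

View pics/top0.png

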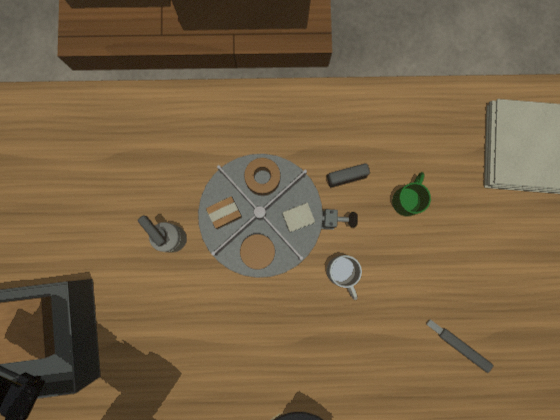

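View pics/sc0.png

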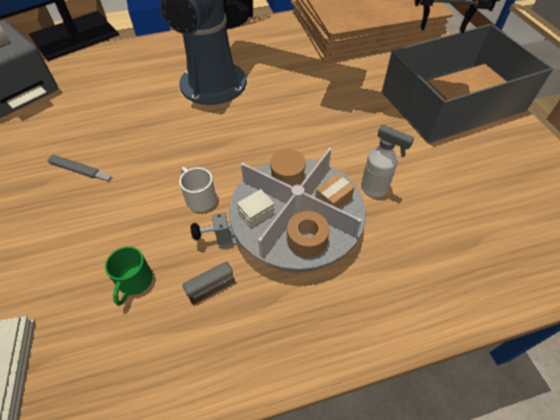

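The top view has world +x up and +y left. The hub is at about (260,212), and the knob is at (353,219) on the -y side. The ring with a hole (the tape) is at (262,176), on the far +x side. The drum is at (258,251), staples at (224,213), pads at (299,217). So the carousel must turn clockwise by 90°. I'll enlarge for measuring.

```bash
python3 - <<'E'
from h import *
im=cv2.imread('pics/top0.png')[140:300,130:390]
cv2.imwrite('pics/c0.png',cv2.resize(im,None,fx=3,fy=3,interpolation=cv2.INTER_CUBIC))
E
```

```text
(no output)
```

View pics/c0.png

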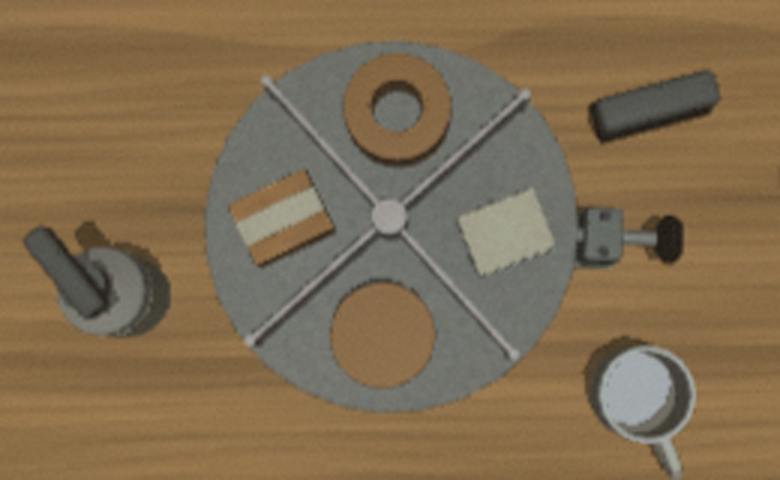

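The enlarged crop (x3, offset 130,140) shows the divider tips at (267,82), (526,96), (513,354) and (250,341). The disc spans 205–578 by 42–411. The knob head is at (670,240), the shank at (640,238), and the ring with the hole is confirmed at the top.

```bash
python3 - <<'E'
from h import *
f='top0.png'
g=lambda u,v,z: px(f,130+(u+.5)/3-.5,140+(v+.5)/3-.5,z)
D=[g(*p,.126) for p in((267,82),(526,96),(513,354),(250,341))]
hub=np.mean(D,0); print('hub',hub,'disc',g((205+578)/2,(42+411)/2,.068))
for d in D: print(d,np.linalg.norm((d-hub)[:2]),np.degrees(np.arctan2(*(d-hub)[1::-1])))
k=g(670,240,.05); s=g(640,238,.05)
for n,p in(('k',k),('s',s),('housing',g(602,234,.072)),('spray',g(110,300,.1)),('tape',g(397,109,.116))): print(n,p,np.linalg.norm((p-hub)[:2]),np.degrees(np.arctan2(*(p-hub)[1::-1])))
E
```

```text
hub [0.58032944 0.07898324 0.126     ] disc [0.57867957 0.07904622 0.068     ]
[0.68583599 0.1703244  0.126     ] 0.13955228501009592 40.88402153661322
[ 0.67111841 -0.02718542  0.126     ] 0.13969403683565174 -49.4649558189015
[ 0.47508855 -0.01189827  0.126     ] 0.13905069307504203 -139.18751694096136
[0.4892748  0.18469228 0.126     ] 0.13951826638761045 130.74063913587835
k [ 0.56457481 -0.1465379   0.05      ] 0.22607077556200939 -93.99611898775994
s [ 0.56673129 -0.12214413  0.05      ] 0.2015865372790039 -93.86786026589246
housing [ 0.56871641 -0.08855666  0.072     ] 0.16794190074658977 -93.96511425481886
spray [0.52349401 0.29508841 0.1       ] 0.22345403865039143 104.73504307293972
tape [0.66482799 0.07181331 0.116     ] 0.08480219912992237 -4.850085394221309
```

{"api": "move_arm", "payload": {"moves": [[1, [0, 0, 0], [0, 0, 0.143]], [1, [0, 0, 0], [0, 0, 0.143]], [1, [0, 0, 0], [0, 0, 0.143]], [1, [0, 0, 0], [0, 0, 0.143]], [1, [0, 0, 0], [0, 0, 0.143]]], "newtons": 30}}

```text
time: 0.6
ee_pos: [0.2669, 0.5646, 0.222]
tcp_rot: [-3.141, 0.001, 1.945]
ft_force: [1.3, -0.2, -0.1]
width: 0.998
grasp_force: 0.0
```

{"api": "move_arm", "payload": {"moves": [[1, [0, 0, 0], [0, 0, 0.143]], [1, [0, 0, 0], [0, 0, 0.143]], [1, [0, 0, 0], [0, 0, 0.143]], [1, [-0.08, 0.04, 0], [0, 0, 0]], [1, [-0.08, 0.04, 0], [0, 0, 0]]]}}

```text
time: 1.1
ee_pos: [0.3012, 0.4819, 0.2219]
tcp_rot: [-3.141, 0.001, 1.505]
ft_force: [1.9, -0.8, 0.2]
width: 1.002
grasp_force: 0.0
```

{"api": "move_arm", "payload": {"moves": [[1, [-0.08, 0.04, 0], [0, 0, 0]], [1, [-0.08, 0.04, 0], [0, 0, 0]], [1, [-0.08, 0.04, 0], [0, 0, 0]], [1, [-0.08, 0.04, 0], [0, 0, 0]], [1, [-0.08, 0.04, 0], [0, 0, 0]]]}}

```text
time: 1.6
ee_pos: [0.3877, 0.2743, 0.2224]
tcp_rot: [-3.141, 0.0, 1.502]
ft_force: [1.4, -0.3, -0.2]
width: 1.002
grasp_force: 0.0
```

{"api": "move_arm", "payload": {"moves": [[1, [-0.08, 0.04, 0], [0, 0, 0]], [1, [-0.08, 0.04, 0], [0, 0, 0]], [1, [-0.08, 0.04, 0], [0, 0, 0]], [1, [-0.08, 0.04, 0], [0, 0, 0]], [1, [-0.08, 0.04, 0], [0, 0, 0]]]}}

```text
time: 2.1
ee_pos: [0.4737, 0.0678, 0.2224]
tcp_rot: [-3.141, -0.0, 1.502]
ft_force: [0.7, -0.1, 0.1]
width: 1.003
grasp_force: 0.0
```

{"api": "move_arm", "payload": {"moves": [[1, [-0.08, 0.04, 0], [0, 0, 0]], [1, [-0.08, 0.04, 0], [0, 0, 0]], [1, [-0.08, 0.04, 0], [0, 0, 0]], [1, [-0.08, 0.04, 0], [0, 0, 0]], [1, [0, 0, 0], [0, 0, 0]]]}}

```text
time: 2.6
ee_pos: [0.5453, -0.1013, 0.2225]
tcp_rot: [3.138, 0.003, 1.496]
ft_force: [-0.2, -0.3, 0.1]
width: 1.002
grasp_force: 0.0
```

{"api": "move_arm", "payload": {"moves": [[1, [-0.035, 0.043, 0], [0, 0, 0]], [1, [0, 0, 0.06], [0, 0, 0]], [1, [0, 0, 0.06], [0, 0, 0]], [1, [0, 0, 0], [0, 0, 0]], [1, [0, 0, 0], [0, 0, 0]]]}}

```text
time: 3.1
ee_pos: [0.5619, -0.1137, 0.1623]
tcp_rot: [-3.14, -0.001, 1.502]
ft_force: [0.0, 0.3, 0.0]
width: 1.001
grasp_force: 0.0
```

```bash
python3 - <<'E'
from h import *
o=ctrl.observe(); print(o['ee_pos'],o['tcp_rot']); snap('wrist','w1.png')
print([proj('w1.png',p) for p in ([.5657,-.1205,.05],[0.5638,-.1464,.05])])
E
```

```text
[ 0.56194385 -0.1137147   0.16228467] [-3.13962934e+00 -8.22303839e-04  1.50222859e+00]
[(np.float64(287.58756275854194), np.float64(213.43452123936552)), (np.float64(287.3347170903461), np.float64(240.32821945414523))]
```

View pics/w1.png

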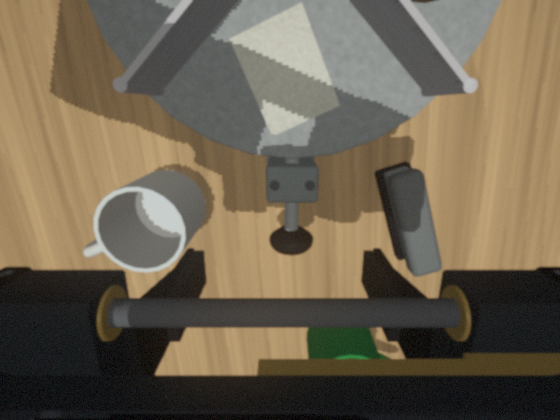

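The wrist picture shows the knob head at (291,240) and the shank at (291,213), about 3 mm further in +x than predicted. The mug and stapler are clear of the descent, so I go down astride the shank with the fingers half open.

{"api": "move_arm", "payload": {"moves": [[0.5, [-0.013, 0.013, 0], [0, 0, 0]], [0.5, [0, 0, 0.06], [0, 0, 0]], [0.5, [0, 0, 0.06], [0, 0, 0]], [0.5, [0, 0, 0], [0, 0, 0]], [0.5, [0, 0, 0], [0, 0, 0]]]}}

```text
time: 3.65
ee_pos: [0.5694, -0.1219, 0.1035]
tcp_rot: [3.14, 0.0, 1.502]
ft_force: [-0.3, 0.0, 1.4]
width: 0.634
grasp_force: 0.0
```

{"api": "move_arm", "payload": {"moves": [[0.5, [0.003, -0.003, 0.04], [0, 0, 0]], [0.5, [0, 0, 0.04], [0, 0, 0]], [0.5, [0, 0, 0.04], [0, 0, 0]], [0.5, [0, 0, 0.025], [0, 0, 0]], [0.5, [0, 0, 0], [0, 0, 0]]]}}

```text
time: 4.15
ee_pos: [0.5674, -0.1199, 0.0301]
tcp_rot: [-3.141, -0.0, 1.502]
ft_force: [-0.3, -0.7, -1.0]
width: 0.498
grasp_force: 0.0
```

{"api": "move_arm", "payload": {"moves": [[0, [0, 0, 0], [0, 0, 0]], [0, [0, 0, 0], [0, 0, 0]], [0, [0, 0, 0], [0, 0, 0]], [0, [0, 0, 0], [0, 0, 0]], [0, [0, 0, 0], [0, 0, 0]]], "newtons": 30}}

```text
time: 4.65
ee_pos: [0.5679, -0.12, 0.0305]
tcp_rot: [3.14, 0.0, 1.502]
ft_force: [6.3, 1.2, -0.4]
width: 0.13
grasp_force: 12.9
```

{"api": "move_arm", "payload": {"moves": [[0, [-0.004, 0, 0], [0, 0, 0]], [0, [-0.006, 0, 0], [0, 0, 0]], [0, [-0.006, 0, 0], [0, 0, 0]], [0, [-0.006, 0, 0], [0, 0, 0]], [0, [-0.006, 0, 0], [0, 0, 0]]]}}

```text
time: 5.15
ee_pos: [0.5669, -0.1342, 0.0304]
tcp_rot: [3.14, 0.001, 1.502]
ft_force: [3.5, 11.8, 2.5]
width: 0.128
grasp_force: 30.0
```

{"api": "move_arm", "payload": {"moves": [[0, [0, 0, 0], [0, 0, 0]], [0, [0, 0, 0], [0, 0, 0]], [0, [0, 0, 0], [0, 0, 0]]]}}

```text
time: 5.45
ee_pos: [0.567, -0.1341, 0.0304]
tcp_rot: [3.14, 0.0, 1.502]
ft_force: [2.6, 2.2, 3.4]
width: 0.125
grasp_force: 30.0
```

{"api": "move_arm", "payload": {"moves": [[0.5, [0, 0, 0], [0, 0, 0]], [0.5, [0, 0, 0], [0, 0, 0]], [0.5, [0, 0, 0], [0, 0, 0]], [0.5, [0, 0, -0.06], [0, 0, 0]], [0.5, [0, 0, -0.08], [0, 0, 0]]]}}

```text
time: 5.95
ee_pos: [0.5635, -0.1332, 0.0981]
tcp_rot: [-3.134, -0.002, 1.502]
ft_force: [0.6, -0.1, -0.3]
width: 0.458
grasp_force: 0.0
```

{"api": "move_arm", "payload": {"moves": [[0.5, [0, 0, -0.08], [0, 0, 0]], [0.5, [0, 0, -0.08], [0, 0, 0]], [0.5, [0, 0, -0.08], [0, 0, 0]], [0.5, [0, 0, 0], [0, 0, 0]], [0.5, [0, 0, 0], [0, 0, 0]]]}}

```text
time: 6.45
ee_pos: [0.5659, -0.134, 0.2206]
tcp_rot: [3.141, 0.001, 1.502]
ft_force: [-1.7, 0.5, -0.3]
width: 0.5
grasp_force: 0.0
```

```bash
python3 - <<'E'
from h import *
o=ctrl.observe(); print(o['ee_pos'],o['tcp_rot'],o['joint_positions']); snap('wrist','w2.png')
for r in (.226,.240): print(r,proj('w2.png',[.582-.0715*r,.079-.9974*r,.05]))
E
```

```text
[ 0.56593909 -0.1340014   0.22062796] [3.14093569e+00 7.67513729e-04 1.50178785e+00] [-4.24267830e-01  4.70780666e-01  1.54681080e+00 -5.44757814e-04
  1.12311834e+00 -3.55024016e-01]
0.226 (np.float64(283.31853758294113), np.float64(201.3322070459444))
0.24 (np.float64(283.2830808488976), np.float64(213.75606617380703))
```

View pics/w2.png

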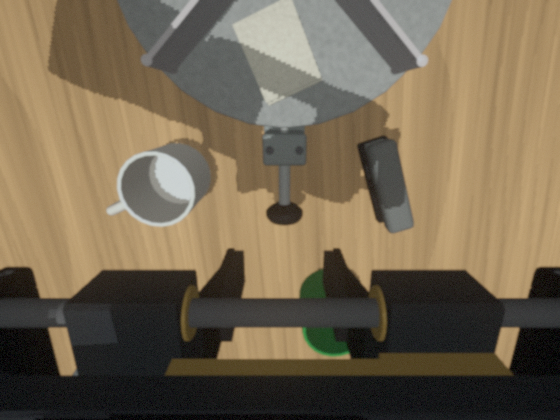

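The knob head is now at (285,214), which matches the fully-out prediction of (283,214). Next I go over the far-left divider at about 41° from world +x.

{"api": "move_arm", "payload": {"moves": [[0.4, [0.078, 0.025, 0], [0, 0, 0]], [0.4, [0.078, 0.025, 0], [0, 0, 0]], [0.4, [0.078, 0.025, 0], [0, 0, 0]], [0.4, [0.078, 0.025, 0], [0, 0, 0]], [0.4, [0.078, 0.025, 0], [0, 0, 0]]]}}

```text
time: 7.0
ee_pos: [0.6408, 0.0579, 0.2171]
tcp_rot: [-3.136, 0.0, 1.501]
ft_force: [0.3, -0.2, -0.2]
width: 0.4
grasp_force: 0.0
```

{"api": "move_arm", "payload": {"moves": [[0.4, [0.078, 0.025, 0], [0, 0, 0]], [0.4, [0.078, 0.025, 0], [0, 0, 0]], [0.4, [0.078, 0.025, 0], [0, 0, 0]], [0.4, [0, 0, 0], [0, 0, 0.125]], [0.4, [0, 0, 0], [0, 0, 0.125]]]}}

```text
time: 7.5
ee_pos: [0.6859, 0.1721, 0.2162]
tcp_rot: [-3.136, 0.003, 1.237]
ft_force: [-0.6, -0.1, 0.0]
width: 0.399
grasp_force: 0.0
```

{"api": "move_arm", "payload": {"moves": [[0.4, [0, 0, 0], [0, 0, 0.125]], [0.4, [0, 0, 0], [0, 0, 0.125]], [0.4, [0, 0, 0], [0, 0, 0.125]], [0.4, [0, 0, 0], [0, 0, 0.125]], [0.4, [0, 0, 0], [0, 0, 0]]]}}

```text
time: 8.0
ee_pos: [0.686, 0.1702, 0.2169]
tcp_rot: [-3.138, 0.005, 0.716]
ft_force: [0.5, 0.3, -0.2]
width: 0.401
grasp_force: 0.0
```

```bash
python3 - <<'E'
from h import *
o=ctrl.observe(); print(o['ee_pos'],o['tcp_rot'],o['joint_positions']); snap('wrist','w3.png')
print(proj('w3.png',[.6868,.1707,.126]),proj('w3.png',[.581,.079,.126]))
E
```

```text
[0.68599189 0.17021659 0.21685131] [-3.13839663  0.00478057  0.71649488] [ 8.56245316e-02  6.50507824e-01  1.20581642e+00 -2.48619465e-04
  1.29101396e+00  9.40002962e-01]
(np.float64(283.41956774683734), np.float64(212.88660282100233)) (np.float64(283.02811423279496), np.float64(351.8088515797048))
```

View pics/w3.png

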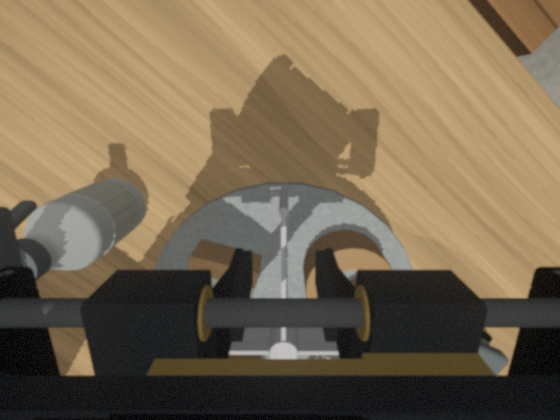

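The wrist picture shows the divider running along column 283 and midway between the fingers, with the hub at (284,352) as predicted. The spray bottle at left (60,235) is clear by more than 50 mm. I descend and grip the bead.

{"api": "move_arm", "payload": {"moves": [[0.4, [0, 0, 0.06], [0, 0, 0]], [0.4, [0, 0, 0.06], [0, 0, 0]], [0.4, [0, 0, 0.06], [0, 0, 0]], [0.4, [0, 0, 0.06], [0, 0, 0]], [0.4, [0, 0, 0.02], [0, 0, 0]]], "newtons": 12}}

```text
time: 8.55
ee_pos: [0.684, 0.1701, 0.085]
tcp_rot: [-3.136, 0.008, 0.719]
ft_force: [-0.3, 0.0, -0.3]
width: 0.4
grasp_force: 0.0
```

{"api": "move_arm", "payload": {"moves": [[0, [0, 0, 0], [0, 0, 0]], [0, [0, 0, 0], [0, 0, 0]], [0, [0, 0, 0], [0, 0, 0]], [0, [0, 0, 0], [0, 0, 0]], [0, [0, 0, 0], [0, 0, 0]]]}}

```text
time: 9.05
ee_pos: [0.6883, 0.171, 0.0918]
tcp_rot: [3.14, -0.003, 0.717]
ft_force: [0.1, -0.2, 3.3]
width: 0.08
grasp_force: 12.0
```

{"api": "move_arm", "payload": {"moves": [[0, [0, 0.0098, 0], [0, 0, 0.0333]], [0, [-0.0007, 0.0196, 0], [0, 0, 0.0667]], [0, [-0.0007, 0.0196, 0], [0, 0, 0.0667]], [0, [-0.0007, 0.0196, 0], [0, 0, 0.0667]], [0, [-0.0007, 0.0196, 0], [0, 0, 0.0667]]]}}

```text
time: 9.55
ee_pos: [0.7114, 0.1331, 0.0918]
tcp_rot: [3.141, -0.001, 0.398]
ft_force: [-3.4, 1.2, 6.6]
width: 0.087
grasp_force: 12.0
```

```bash
cat > a.py <<'E'
from h import *
o=ctrl.observe(); d=o['ee_pos']-[.581,.079,0]; print(o['time'],o['ee_pos'],o['tcp_rot'],'r',np.hypot(*d[:2]),'ang',np.degrees(np.arctan2(d[1],d[0])),'yaw',np.degrees(o['tcp_rot'][2]),o['ft_force'],o['moment'],o['width'],o['grasp_force'])
E
python3 a.py
```

```text
9.55 [0.71139423 0.13312509 0.09182045] [ 3.14133737e+00 -9.82717309e-04  3.98251433e-01] r 0.14118137426886046 ang 22.542756319702747 yaw 22.818126314235595 [-3.35503057  1.22594122  6.62334729] [ 0.11624635  0.62689126 -0.05310388] 0.08679081872545401 11.999698650324717
```

{"api": "move_arm", "payload": {"moves": [[0, [-0.0007, 0.0196, 0], [0, 0, 0.0667]], [0, [-0.0007, 0.0196, 0], [0, 0, 0.0667]], [0, [-0.0007, 0.0196, 0], [0, 0, 0.0667]], [0, [-0.0007, 0.0196, 0], [0, 0, 0.0667]], [0, [-0.0007, 0.0196, 0], [0, 0, 0.0667]]]}}

```text
time: 10.05
ee_pos: [0.7216, 0.0856, 0.0918]
tcp_rot: [-3.141, 0.0, 0.049]
ft_force: [-4.1, 2.5, 8.7]
width: 0.082
grasp_force: 12.0
```

```bash
python3 a.py
```

```text
10.05 [0.72161381 0.0856325  0.09179447] [-3.14114330e+00  4.45189502e-04  4.89175557e-02] r 0.14077014045093922 ang 2.7005355507872895 yaw 2.802769485125361 [-4.12099997  2.54304443  8.6876917 ] [ 0.21906003  0.80870126 -0.00746282] 0.08223205267796542 11.999032613821328
```

{"api": "move_arm", "payload": {"moves": [[0, [-0.0007, 0.0196, 0], [0, 0, 0.0667]], [0, [-0.0007, 0.0196, 0], [0, 0, 0.0667]], [0, [-0.0007, 0.0196, 0], [0, 0, 0.0667]], [0, [-0.0007, 0.0196, 0], [0, 0, 0.0667]], [0, [-0.0007, 0.0196, 0], [0, 0, 0.0667]]]}}

```text
time: 10.55
ee_pos: [0.7151, 0.0378, 0.0918]
tcp_rot: [-3.141, 0.002, -0.3]
ft_force: [-4.2, 2.2, 9.1]
width: 0.083
grasp_force: 12.0
```

{"api": "move_arm", "payload": {"moves": [[0, [-0.0007, 0.0196, 0], [0, 0, 0.0667]], [0, [-0.0007, 0.0196, 0], [0, 0, 0.0667]], [0, [-0.0007, 0.0196, 0], [0, 0, 0.0667]], [0, [-0.0007, 0.0196, 0], [0, 0, 0.0667]], [0, [-0.0007, 0.0196, 0], [0, 0, 0.0667]]]}}

```text
time: 11.05
ee_pos: [0.6928, -0.0049, 0.0918]
tcp_rot: [-3.14, 0.002, -0.65]
ft_force: [-4.1, 5.2, 7.9]
width: 0.086
grasp_force: 12.0
```

```bash
python3 a.py
```

```text
11.05 [ 0.69280366 -0.00487721  0.0918218 ] [-3.14030846e+00  2.46094223e-03 -6.49765468e-01] r 0.139769256007577 ang -36.87792271539172 yaw -37.228818983348994 [-4.12654375  5.21297429  7.92263082] [ 0.89889379  0.84408797 -0.02110901] 0.08596597986931977 11.997966550552519
```

{"api": "move_arm", "payload": {"moves": [[0, [-0.0005, 0.0196, 0], [0, 0, 0.0667]], [0, [-0.0003, 0.0147, 0], [0, 0, 0.05]], [0, [-0.0002, 0.0098, 0], [0, 0, 0.0333]], [0, [-0.0002, 0.0098, 0], [0, 0, 0.0333]], [0, [0, 0.0064, 0], [0, 0, 0.0217]]]}}

```text
time: 11.55
ee_pos: [0.6723, -0.0264, 0.0918]
tcp_rot: [-3.141, 0.003, -0.863]
ft_force: [-4.2, 6.1, 8.7]
width: 0.084
grasp_force: 12.0
```

{"api": "move_arm", "payload": {"moves": [[0, [0, 0, 0], [0, 0, 0]], [0, [0, 0, 0], [0, 0, 0]], [0, [0, 0, 0], [0, 0, 0]]]}}

```text
time: 11.85
ee_pos: [0.6719, -0.0268, 0.0918]
tcp_rot: [3.141, 0.003, -0.862]
ft_force: [-4.9, 5.7, 9.1]
width: 0.085
grasp_force: 12.0
```

```bash
python3 a.py
```

```text
11.85 [ 0.67185051 -0.02677008  0.09176062] [ 3.14100465  0.00343462 -0.86156096] r 0.13943143374084385 ang -49.33928772083807 yaw -49.36380676795289 [-4.85764374  5.66068271  9.06631803] [0.79233907 0.96941068 0.00880282] 0.08526375534846727 12.001999095955398
```

{"api": "move_arm", "payload": {"moves": [[0.4, [0, 0, 0], [0, 0, 0]], [0.4, [0, 0, 0], [0, 0, 0]], [0.4, [0, 0, 0], [0, 0, 0]], [0.4, [0, 0, -0.06], [0, 0, 0]], [0.4, [0, 0, -0.07], [0, 0, 0]]]}}

```text
time: 12.35
ee_pos: [0.6718, -0.0283, 0.1533]
tcp_rot: [3.138, 0.004, -0.861]
ft_force: [0.1, 0.5, -0.1]
width: 0.384
grasp_force: 0.0
```

{"api": "move_arm", "payload": {"moves": [[0.4, [0, 0, -0.07], [0, 0, 0]], [0.4, [0, 0, -0.07], [0, 0, 0]], [0.4, [0, 0, 0], [0, 0, 0]], [0, [0, 0, 0], [0, 0, 0]], [0, [0, 0, 0], [0, 0, 0]]]}}

```text
time: 12.85
ee_pos: [0.6722, -0.0282, 0.2234]
tcp_rot: [3.14, 0.002, -0.861]
ft_force: [-0.1, -1.0, -0.3]
width: 0.292
grasp_force: 0.0
```

```bash
python3 - <<'E'
from h import *
o=ctrl.observe(); print(o['ee_pos'],o['tcp_rot'],o['joint_positions']); snap('top','top1.png')
im=cv2.imread('pics/top1.png')[140:300,130:390]
cv2.imwrite('pics/c1.png',cv2.resize(im,None,fx=3,fy=3,interpolation=cv2.INTER_CUBIC))
E
```

```text
[ 0.67218082 -0.0281579   0.22341687] [ 3.13957974e+00  2.37292523e-03 -8.60616937e-01] [-2.07540995e-01  5.94333727e-01  1.29935283e+00 -1.65204040e-04
  1.25101383e+00  2.22392206e+00]
```

View pics/c1.png

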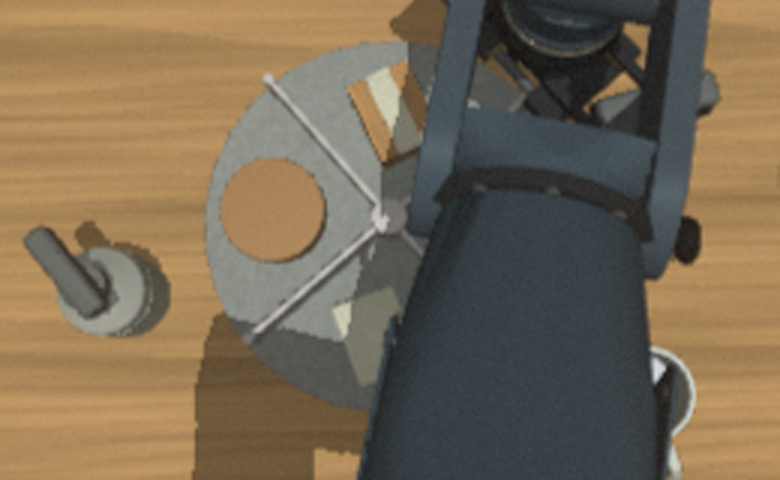

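The top crop shows the drum now on the left at (272,210), with the staples at the far side and the pads near. The visible dividers at (267,80) and (251,338) are within about 1° of the original notch directions, so the tape is at the lock. Next I turn back and go in front of the knob with the fingers shut.

{"api": "move_arm", "payload": {"moves": [[0, [0, 0, 0], [0, 0, -0.141]], [0, [0, 0, 0], [0, 0, -0.141]], [0, [0, 0, 0], [0, 0, -0.141]], [0, [0, 0, 0], [0, 0, -0.141]], [0, [0, 0, 0], [0, 0, -0.141]]]}}

```text
time: 13.4
ee_pos: [0.6723, -0.028, 0.2229]
tcp_rot: [-3.141, 0.004, -0.116]
ft_force: [0.1, -0.7, -0.2]
width: 0.004
grasp_force: 0.0
```

{"api": "move_arm", "payload": {"moves": [[0, [0, 0, 0], [0, 0, -0.141]], [0, [0, 0, 0], [0, 0, -0.141]], [0, [0, 0, 0], [0, 0, -0.141]], [0, [0, 0, 0], [0, 0, -0.141]], [0, [0, 0, 0], [0, 0, -0.141]]]}}

```text
time: 13.9
ee_pos: [0.6723, -0.0281, 0.2229]
tcp_rot: [-3.139, 0.003, 0.622]
ft_force: [-0.5, -0.2, 0.6]
width: 0.008
grasp_force: 0.0
```

{"api": "move_arm", "payload": {"moves": [[0, [0, 0, 0], [0, 0, -0.141]], [0, [0, 0, 0], [0, 0, -0.141]], [0, [0, 0, 0], [0, 0, -0.141]], [0, [0, 0, 0], [0, 0, -0.141]], [0, [0, 0, 0], [0, 0, -0.141]]]}}

```text
time: 14.4
ee_pos: [0.6723, -0.028, 0.2229]
tcp_rot: [-3.138, 0.0, 1.361]
ft_force: [0.3, 0.9, -0.3]
width: 0.003
grasp_force: 0.0
```

{"api": "move_arm", "payload": {"moves": [[0, [0, 0, 0], [0, 0, -0.138]], [0, [-0.074, -0.039, 0], [0, 0, 0]], [0, [-0.074, -0.039, 0], [0, 0, 0]], [0, [-0.074, -0.039, 0], [0, 0, 0]], [0, [-0.074, -0.039, 0], [0, 0, 0]]]}}

```text
time: 14.9
ee_pos: [0.5831, -0.1709, 0.2232]
tcp_rot: [-3.139, -0.001, 1.5]
ft_force: [0.7, -0.9, -0.2]
width: 0.012
grasp_force: 0.0
```

{"api": "move_arm", "payload": {"moves": [[0, [-0.074, -0.039, 0], [0, 0, 0]], [0, [0, 0, 0], [0, 0, 0]], [0, [0, 0, 0], [0, 0, 0]], [0, [0, 0, 0], [0, 0, 0]]]}}

```text
time: 15.3
ee_pos: [0.5627, -0.2048, 0.2241]
tcp_rot: [-3.14, -0.001, 1.499]
ft_force: [0.5, -0.9, 0.3]
width: 0.002
grasp_force: 0.0
```

```bash
python3 a.py; python3 - <<'E'
from h import *
snap('wrist','w4.png')
E
```

```text
15.3 [ 0.56272305 -0.20482294  0.22413642] [-3.14025562e+00 -1.22782439e-03  1.49942583e+00] r 0.2844108118211302 ang -93.6845082260657 yaw 85.91077155429684 [ 0.53357515 -0.94839211  0.31082229] [-0.05489798  0.03084617  0.00228307] 0.0023125992442298592 0.0
```

View pics/w4.png

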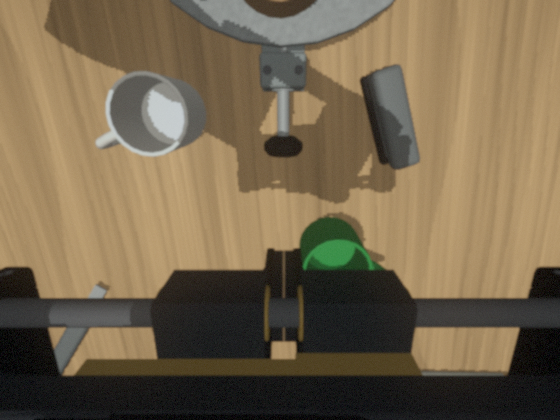

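The knob head is at (283,146), in line with the shut fingers at column 283. A green mug stands at (335,255), so I check its clearance before descending.

```bash
python3 - <<'E'
from h import *
im=cv2.imread('pics/top0.png')[165:225,380:440].astype(int)
m=(im[...,1]>im[...,2]+15)&(im[...,1]>im[...,0]+15)
v,u=np.nonzero(m); u=u+380; v=v+165
print(u.min(),u.max(),v.min(),v.max())
b=v>184
for z in(0,.08,.1): print(z,px('top0.png',u[b].min(),200,z),px('top0.png',u[b].max(),200,z),px('top0.png',410,v.max(),z))
E
```

```text
399 430 173 213
0 [ 0.61677433 -0.27555891  0.        ] [ 0.61511677 -0.35553707  0.        ] [ 0.58268158 -0.30216486  0.        ]
0.08 [ 0.6068501  -0.25334733  0.08      ] [ 0.6053064  -0.32783188  0.08      ] [ 0.57509915 -0.27812575  0.08      ]
0.1 [ 0.60436904 -0.24779444  0.1       ] [ 0.60285381 -0.32090559  0.1       ] [ 0.57320354 -0.27211597  0.1       ]
```

{"api": "move_arm", "payload": {"moves": [[0, [0.024, 0.002, 0], [0, 0, 0]], [0, [0, 0, 0.08], [0, 0, 0]], [0, [0, 0, 0.08], [0, 0, 0]], [0, [0, 0, 0.08], [0, 0, 0]], [0, [0, 0, 0], [0, 0, 0]]]}}

```text
time: 15.85
ee_pos: [0.561, -0.1897, 0.0999]
tcp_rot: [-3.13, -0.006, 1.501]
ft_force: [-0.7, -0.2, 0.1]
width: 0.007
grasp_force: 0.0
```

{"api": "move_arm", "payload": {"moves": [[0, [0, 0, 0.06], [0, 0, 0]], [0, [0, 0, 0.05], [0, 0, 0]], [0, [0, 0, 0.03], [0, 0, 0]], [0, [0, 0, 0], [0, 0, 0]], [0, [0, 0, 0], [0, 0, 0]]]}}

```text
time: 16.35
ee_pos: [0.5656, -0.1938, 0.0362]
tcp_rot: [3.14, 0.001, 1.5]
ft_force: [-0.7, -0.5, -0.1]
width: 0.004
grasp_force: 0.0
```

{"api": "move_arm", "payload": {"moves": [[0, [0.01, 0, 0], [0, 0, 0]], [0, [0.01, 0, 0], [0, 0, 0]], [0, [0.008, 0, 0], [0, 0, 0]], [0, [0.006, 0, 0], [0, 0, 0]], [0, [0, 0, 0], [0, 0, 0]]]}}

```text
time: 16.85
ee_pos: [0.5663, -0.1781, 0.036]
tcp_rot: [3.14, 0.003, 1.501]
ft_force: [-1.3, -3.8, 1.9]
width: 0.003
grasp_force: 2.3
```

{"api": "move_arm", "payload": {"moves": [[0, [0.006, 0, 0], [0, 0, 0]], [0, [0.006, 0, 0], [0, 0, 0]], [0, [0.006, 0, 0], [0, 0, 0]], [0, [0.004, 0, 0], [0, 0, 0]], [0, [0, 0, 0], [0, 0, 0]]]}}

```text
time: 17.35
ee_pos: [0.5668, -0.1658, 0.0353]
tcp_rot: [3.141, 0.001, 1.5]
ft_force: [-0.5, -1.7, 0.4]
width: 0.004
grasp_force: 1.0
```

{"api": "move_arm", "payload": {"moves": [[0, [0.004, 0, 0], [0, 0, 0]], [0, [0.004, 0, 0], [0, 0, 0]], [0, [0, 0, 0], [0, 0, 0]], [0, [0, 0, 0], [0, 0, 0]]]}}

```text
time: 17.75
ee_pos: [0.567, -0.1654, 0.0354]
tcp_rot: [3.141, 0.006, 1.502]
ft_force: [-3.3, -12.5, 2.1]
width: 0.008
grasp_force: 6.1
```

{"api": "move_arm", "payload": {"moves": [[0, [-0.02, 0, 0], [0, 0, 0]], [0, [-0.03, 0, 0], [0, 0, 0]], [0, [0, 0, -0.08], [0, 0, 0]], [0, [0, 0, -0.08], [0, 0, 0]], [0, [0, 0, -0.08], [0, 0, 0]]]}}

```text
time: 18.25
ee_pos: [0.5645, -0.1868, 0.1556]
tcp_rot: [-3.14, -0.002, 1.498]
ft_force: [0.8, 0.5, 0.2]
width: 0.007
grasp_force: 0.0
```

{"api": "move_arm", "payload": {"moves": [[0, [0, 0, -0.08], [0, 0, 0]], [0, [0, 0, -0.06], [0, 0, 0]], [0, [0, 0, 0], [0, 0, 0]], [0, [0, 0, 0], [0, 0, 0]], [0, [0, 0, 0], [0, 0, 0]]]}}

```text
time: 18.75
ee_pos: [0.5639, -0.1863, 0.2234]
tcp_rot: [-3.138, -0.002, 1.499]
ft_force: [0.5, -0.1, -0.4]
width: 0.005
grasp_force: 0.0
```

```bash
python3 a.py; python3 - <<'E'
from h import *
snap('scene','sc1.png')
a=cv2.imread('pics/sc0.png')[130:310,90:380];b=cv2.imread('pics/sc1.png')[130:310,90:380]
snap('wrist','w5.png')
for r in(.226,.24): print(r,proj('w5.png',[.5815-.0715*r,.079-.9974*r,.05]))
c=cv2.imread('pics/w5.png')[0:260,100:460]
cv2.imwrite('pics/c2.png',np.vstack([cv2.resize(np.hstack([a,b]),(800,248)),cv2.resize(c,(485,350)) @np.eye(3) if 0 else np.pad(cv2.resize(c,(485,350)),((0,0),(0,315),(0,0)))]))
E
```

```text
18.75 [ 0.56391566 -0.18625919  0.22337472] [-3.13834516e+00 -1.82481616e-03  1.49890552e+00] r 0.26580879026692333 ang -93.68511403647956 yaw 85.8809603993035 [ 0.53520875 -0.05860663 -0.41005905] [-0.0840623   0.03652571 -0.03901697] 0.005199518417885683 0.0
0.226 (np.float64(281.9818181854379), np.float64(152.3195292752186))
0.24 (np.float64(281.99958242064866), np.float64(165.85971479100863))
```

View pics/c2.png

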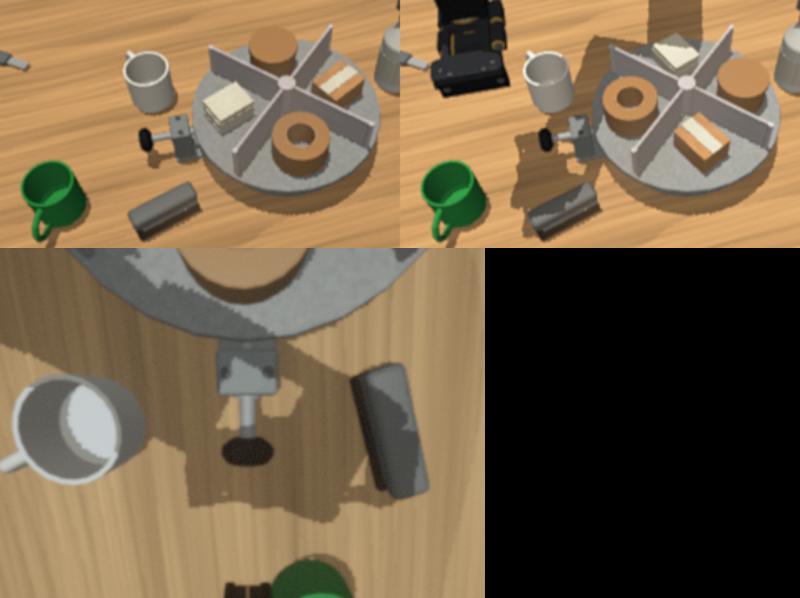

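The before/after views show the tape at the lock and the mug, stapler and bottle where they were. The knob head is at row 151.5 in the wrist picture, against a prediction of 152.3 for fully home. The robot is clear of everything, so I hand in.

```bash
python3 -c "
from cell import ctrl; print(ctrl.sign_off())"
```

```text
the job is handed in; nothing more can be done
None
```

The tape compartment is at the lock and the knob is fully home, with the mug, stapler and spray bottle left where they stood; the job was handed in at about 19 s, and the sign-off returned no verdict.

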